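# Open the press guard and stack the finished block

### The arm

A 7-joint arm with a two-finger parallel gripper is mounted at the origin on the work surface. World frame = base frame: x ahead of the robot, y to its left, z up, the work surface at z = 0. Lengths are in m, angles in rad, forces in N, time in s.
With the tool pointing down it reaches from about 0.35 to 0.9 m from the base axis. Payload 8.1 kg.
Tool frame: the origin (TCP) lies midway between the tips of the shut fingers; the grasp point (between the pads) lies 19 mm behind it; z points along the fingers, y is the direction in which the jaws open and shut (so a half turn about z gives the same grasp; the last joint's range is limited). The gripper opens to 92 mm and grips with 3 to 60 N. Pads are 19 mm wide; open, the fingers measure 130 mm over their backs; the gripper's body (75 mm by 190 mm) begins 47 mm behind the grasp point.
Start: joints at [-1.296, 0.434, 0.025, 1.573, -0.012, 1.134, -0.075], TCP at [0.231, 0.581, 0.227] pointing down, gripper open.
Joint ranges: [-2.62, 2.62], [-0.44, 2.09], [-1.27, 1.32], [0.08, 2.57], [-1.32, 4.46], [0.12, 2], [-2.74, 2.74]. Speed limits (rad/s): [2.22, 2.22, 3.01, 3.01, 3.14, 3.14, 3.14].

### API

Orientations are given as a unit quaternion [w, x, y, z].
In Python, from rig import env, kinematics, camera, calibration gives the robot as it stands. Calls block until the motion is done:
- env.reach(position, orientation): joint-space move of the TCP to a pose.
- env.line_to(position, frame=None, feed=0.15, stop_force=None): straight line of the TCP; frame=None keeps the orientation; feed is the mean speed in m/s. With stop_force (N) it stops when the force on the tool has changed by that much, and returns True; else False.
- env.move_j(angles): joint-space move.
- env.open_gripper() and env.close(newtons=None): open the fingers fully, or close them until they stop; newtons is the grip in N (None keeps the last).
- env.dwell(seconds).
- kinematics.ik(position, orientation): joint angles nearest the present ones, or None.
- env.get_state(): the state.
- camera(name): name is "scene" or "top"; returns the picture (480x640x3 uint8, red, green, blue); there is no depth.
- calibration(name): a dict with "fx", "fy", "cx", "cy" (pixels), "k1" (the pictures are not rectified: a ray, as slopes to the right and down, at radius r is drawn at 1 + k1 r^2 times it, then the intrinsics apply), "origin" and "rotation" of the camera in the world. Camera axes: x right, y up, looking along -z (the intrinsics and any distortion apply to the point x, -y, -z); pixel columns grow to the right and rows downward; lengths in m; the calibration is good to about 2 mm. A picture is of the moment at which its call begins. calibration takes no time and is no camera call.
A pose or a line that the arm cannot do raises env.MotionError and nothing moves.
- env.close_job(): hands the job in, once; it reports no verdict.
The state is a dict: "time": time; "joints": joint angles; "qvel": joint speeds; "tau": joint torques, N m; "tool_pos": TCP position; "ee_rot": TCP orientation; "contact_force": force on the tool from outside, world axes, zero at the start; "moment": the same for the moment, N m; "finger_gap": finger opening in m.
Only numpy, scipy, OpenCV 4.12 (cv2) and the standard library are available. Lean on these libraries where they do the work, as an engineer would, in place of code of your own. Each camera call takes 0.05 s, during which the arm holds its last target. There are 200 camera calls.

### The job

Push the press's guard door in so that its spring catch lets go and it pops ajar, then swing it wide open. Take the aluminium block from under the ram and stack it squarely on top of the block on the inclined rest, flat on it and leaning back against the backstop, and let go. Leave the door open, the lower block in its place and the other things on the bench undisturbed.

Things in the scene. Friction and masses are not known exactly. Their poses are not given: they have to be found in the camera images.
- guard_door (a joint): Guard door's angle, rad: 0 closed and caught, negative pushed in, positive swung out to the front; range -0.035 to 1.9. Closed, it cannot be pulled. Pushing its free end in (some 5 mm there, 0.02 rad; stop at 9 mm; 5 to 8 N) frees the catch; when the push ends a plunger pops it to about 0.2 rad. It then swings with slight drag and stays where left; the catch does not hold again.
- door_hinge (a point): Top of the door's vertical hinge line, at mid-thickness. The door: plain aluminium panel, no handle, 270 mm wide, 8 mm thick, 48 to 145 mm above the bench, on the front of the press guard. Axes turn with the door: z up, panel runs from here along -y, outer face looks to -x. Hinge is at its left end seen from the robot; opening turns it clockwise seen from above.
- door_corner (a point): Top corner of the door's free end, at mid-thickness, 270 mm from the hinge line; the catch is behind this end. The guard has no roof: the door's top edge is bare, with free space behind it.
- press: Black bench press with low guard, fixed. Origin: centre of its bed's underside, z up, front (door side) -x. Bed 250 (x) by 290 (y) mm, top 45 mm above the bench. Front posts at x -117, y +-137, up to 140 mm high; 4 mm side sheets at y +-137, up to 95 mm high. Grey catch housing behind the -y post (x -115 to -81, y -145 to -123, z 83 to 117 mm). Column 110 by 70 mm at x 30, y 180, 360 mm tall.
- ram_foot (a point): Centre of the ram's lower face, 190 mm above the bench, over the bed (press x 40, y 0). The ram is 40 mm square; from 250 mm up a 72 mm thick round barrel, and from 270 to 360 mm a head arm (press x 0 to 80) to the column. A vertical gripper has no room over the block: come in from the front, tilted.
- new_block_center (a point): Centre of the aluminium block lying flat on the press bed under the ram: 70 (its x) by 50 (its y) by 40 (z) mm, about 0.4 kg, dark drilled holes on its top. Its z is up, its x points roughly away from the door.
- first_block_center (a point): Centre of the like aluminium block (70 by 50 by 40 mm, about 0.4 kg) that already lies on the inclined rest, against the backstop. Axes along its 70, 50 and 40 mm edges, z away from the sloping floor.
- cradle: Inclined steel rest, fixed: floor slopes down away from the robot at 0.35 rad to a backstop square to it. Origin: middle of the inner corner line of floor and backstop, 32 mm above the bench. Axes tilted with it: x down the slope (backstop face at x = 0), y along the corner line, z out of the floor (surface z = 0). Floor 96 mm long, 60 wide; backstop 88 mm tall in z, 60 wide, 8 thick.
- oil_can_mid (a point): Bystander: steel oil can with a thin spout, 64 mm across, 135 mm tall; point on its axis 65 mm up.
- grease_tin_mid (a point): Bystander: grey tin, 64 mm across, 75 mm tall; point on its axis 37 mm up.
- bushing_mid (a point): Bystander: steel bushing (open cup), 60 mm across, 60 mm tall; point on its axis 30 mm up.
There are look-alikes about, which are no part of the job. What is shaped like the part that bears new_block_center but green or purple is not meant.

How it is judged:
On the way, in this order (a step that is already met when the one before it is completed fails the run):
1. the door's catch has let go and the door is ajar (value of joint guard_door above 0.1 rad), for 0.1 s.
2. the door is swung wide open (more than 1.2 rad) (value of joint guard_door above 1.2 rad), for 0.2 s.
3. the block is lifted off the press bed and out of the guard (distance of new_block_center from where it was at the start of the episode above 0.15 m and contact force between new_block and press below 0.1 N), for 0.1 s.
At the end, for the whole second after the job is handed in: Door open over 1.2 rad. The press's block lies flat (0.1 rad) on the rest's block, within 12 mm sideways and 0.15 rad turned, at most 8 mm from the backstop; the lower block on the floor, at most 8 mm from the backstop, within 16 mm of the middle. Both still and let go (value of joint guard_door above 1.2 rad and x of new_block_center in the frame of cradle between -0.043 and -0.03 m and z of new_block_center in the frame of first_block_center between 0.036 and 0.044 m and y of new_block_center in the frame of first_block_center between -0.012 and 0.012 m and angle between the z axis of new_block_center and the z axis of cradle, either way round below 0.1 rad and angle between the x axis of new_block_center and the x axis of cradle, either way round below 0.15 rad and x of first_block_center in the frame of cradle between -0.043 and -0.03 m and y of first_block_center in the frame of cradle between -0.016 and 0.016 m and z of first_block_center in the frame of cradle between 0.015 and 0.025 m and linear speed of each of new_block, first_block below 0.02 m/s); the robot touches nothing.
It fails at once if the oil can is shoved more than 25 mm or knocked over (distance of oil_can_mid from where it was at the start of the episode above 0.025 m or angle between oil_can_mid's own z axis and vertical above 0.5 rad).
It fails at once if the grease tin is shoved more than 25 mm or knocked over (distance of grease_tin_mid from where it was at the start of the episode above 0.025 m or angle between grease_tin_mid's own z axis and vertical above 0.5 rad).
It fails at once if the bushing is shoved more than 25 mm or knocked over (distance of bushing_mid from where it was at the start of the episode above 0.025 m or angle between bushing_mid's own z axis and vertical above 0.5 rad).
It also fails if it takes over 54 s, if anything falls off the work surface, if the arm or the gripper's body presses on something with over 40 N, if the wrist force passes 120 N, or if a joint passes its speed limit or range.

## Working session

There is one attempt and no reset: what is moved stays moved. The work goes in short steps, each a Python script; the robot and the scene stay as the last script left them, time stands still between calls to the robot, and variables do not carry over. Pictures are saved under pics/ and viewed, about 8 in all and at most 12, crops included, and the job is handed in when it is done.

```bash
ls; mkdir -p pics; python3 - <<'E'
from rig import env, camera, calibration
import cv2
for n in("scene","top"):
    cv2.imwrite(f"pics/{n}0.png",camera(n)[:,:,::-1]); print(n,calibration(n))
print(env.get_state())
E
```

```text
pics
scene {'fx': 504.7061738916002, 'fy': 504.7061738916002, 'cx': 313.4599366822465, 'cy': 233.00255303814916, 'k1': 0.04299716661627255, 'origin': array([1.2126256 , 0.51878013, 1.10719325]), 'rotation': array([0.43410108, 0.16075272, 0.3116793 , 0.82980168])}
top {'fx': 511.18020091800145, 'fy': 511.18020091800145, 'cx': 317.51353046303, 'cy': 248.0932482627628, 'k1': -0.12308207673195645, 'origin': array([0.39066116, 0.02591581, 1.33252095]), 'rotation': array([-0.69617596, -0.05037864,  0.04027501,  0.7149678 ])}
{'time': 0.1, 'joints': array([-1.29562866,  0.4351603 ,  0.02496211,  1.57400793, -0.01158047,
        1.13399929, -0.07510483]), 'qvel': array([-7.35280875e-04, -2.09792179e-03,  3.62754703e-04, -3.02468579e-03,
        2.91815498e-04, -2.04016805e-04,  2.85159198e-05]), 'tau': array([ 3.15678670e-03, -6.69114017e+01,  9.88197438e-01, -3.15142214e+01,
       -6.04642276e-02,  3.74514016e-02,  8.84426800e-05]), 'tool_pos': array([0.2304083 , 0.58048306, 0.22601827]), 'ee_rot': array([-6.33605633e-05,  1.87789939e-01,  9.82208953e-01, -7.12328503e-04]), 'contact_force': array([ 0.52877399, -0.11308533,  0.34962996]), 'moment': array([ 0.01773578, -0.03537114,  0.01946853]), 'finger_gap': 0.09148536520544537}
```

View pics/scene0.png

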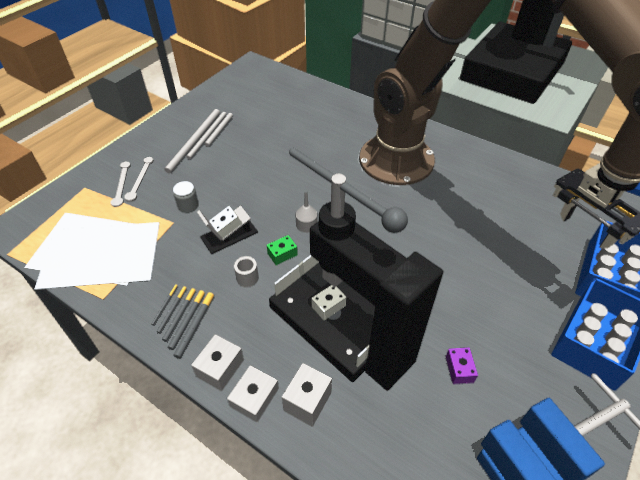

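View pics/top0.png

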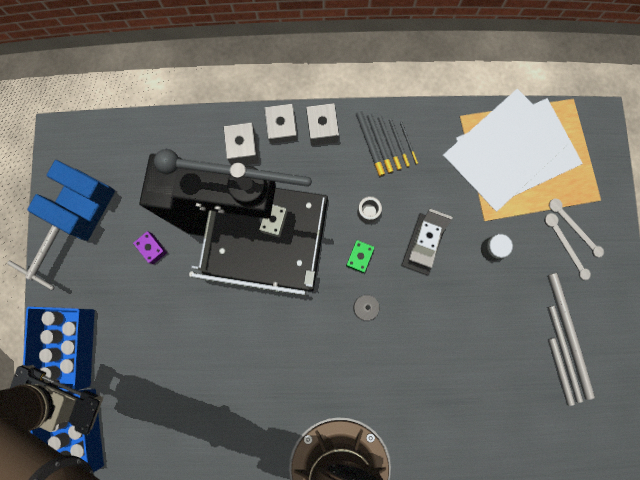

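The top view shows the press with its door edge running from (192,273) to (312,291) and the block under the ram at (272,220). The inclined rest with its block is at (428,240), the oil can at (367,307), the bushing at (370,208) and the tin at (498,246). There are three candidates for the press block: silver at (272,220), green at (360,256) and purple at (149,247). Only the silver one, on the bed under the ram, fits. I'll confirm that in enlarged crops.

```bash
python3 - <<'E'
import cv2
a=cv2.imread("pics/top0.png")[180:320,180:340]; cv2.imwrite("pics/c1.png",cv2.resize(a,None,fx=4.2,fy=4.2,interpolation=cv2.INTER_CUBIC))
a=cv2.imread("pics/scene0.png")[170:390,165:445]; cv2.imwrite("pics/c2.png",cv2.resize(a,None,fx=2.7,fy=2.7,interpolation=cv2.INTER_CUBIC))
a=cv2.imread("pics/top0.png")[195:285,390:480]; cv2.imwrite("pics/c3.png",cv2.resize(a,None,fx=6,fy=6,interpolation=cv2.INTER_CUBIC))
E
```

```text
(no output)
```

View pics/c1.png

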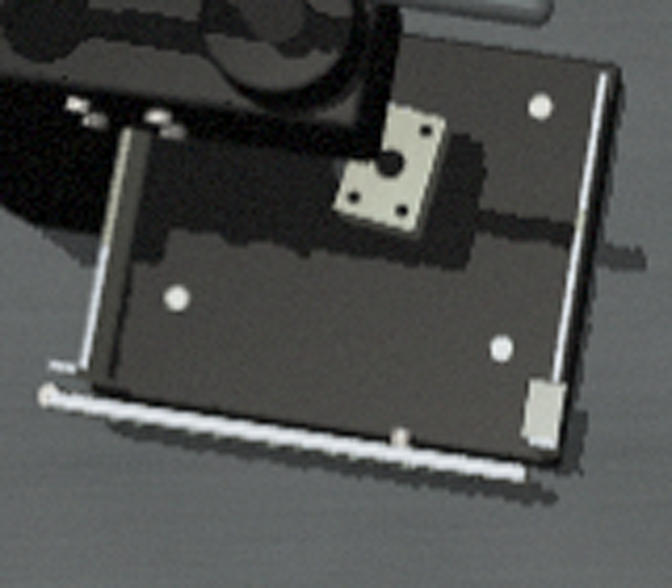

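View pics/c2.png

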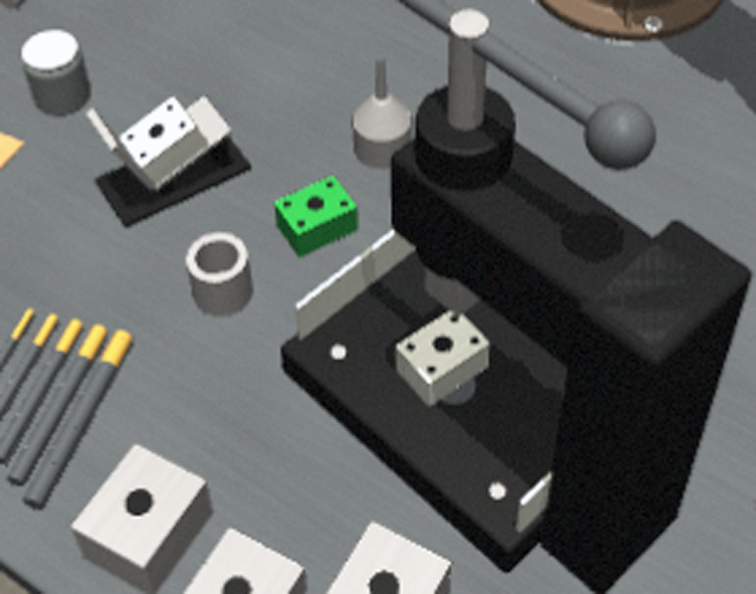

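View pics/c3.png

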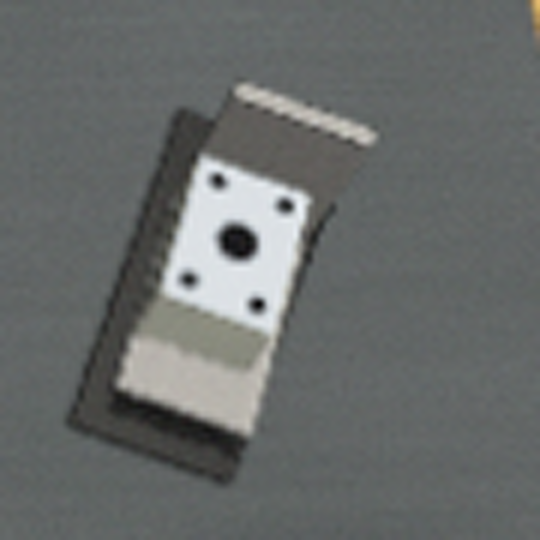

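Both crops confirm it: the silver block lies on the black bed under the ram, with its centre hole at top (272.6,218.8) and scene (329.1,297.8). The green and purple look-alikes stand on the bench. The lower block's centre hole on the rest is at top (429.7,235.5). Next I'll turn these pixels into positions.

```bash
cat > h.py <<'E'
import numpy as np, cv2
from scipy.spatial.transform import Rotation as R
from rig import env, kinematics, camera, calibration
def rot(q): return R.from_quat(np.r_[q[1:],q[0]])
def quat(m): q=R.from_matrix(m).as_quat(); return np.r_[q[3],q[:3]]
def ray(n,uv):
    c=calibration(n); K=np.array([[c['fx'],0,c['cx']],[0,c['fy'],c['cy']],[0,0,1]])
    p=cv2.undistortPoints(np.array([[uv]],float),K,np.array([c['k1'],0,0,0]))[0,0]
    return np.array(c['origin']),rot(c['rotation']).apply([p[0],-p[1],-1])
def onz(n,uv,z):
    o,d=ray(n,uv); return o+d*(z-o[2])/d[2]
def tri(uv1,uv2):
    o1,d1=ray('top',uv1); o2,d2=ray('scene',uv2)
    s=np.linalg.lstsq(np.c_[d1,-d2],o2-o1,rcond=None)[0]
    a,b=o1+s[0]*d1,o2+s[1]*d2; return (a+b)/2,np.linalg.norm(a-b)
E
python3 - <<'E'
from h import *
np.set_printoptions(precision=4,suppress=True)
C1=lambda u,v:(180+(u+.5)/4.2-.5,180+(v+.5)/4.2-.5)
C2=lambda u,v:(165+(u+.5)/2.7-.5,170+(v+.5)/2.7-.5)
C3=lambda u,v:(390+(u+.5)/6-.5,195+(v+.5)/6-.5)
H=onz('top',C1(45,397),.145);E_=onz('top',C1(522,472),.145)
print('door',H,E_,np.linalg.norm(H-E_),np.degrees(np.arctan2(*(H-E_)[1::-1])))
print('blk',onz('top',C1(389,163),.085),tri(C1(389,163),C2(443,345)))
f=lambda a,b:(lambda d:np.degrees(np.arctan2(d[1],d[0])))(b-a)
t=lambda u,v:onz('top',C1(u,v),.085); s=lambda u,v:onz('scene',C2(u,v),.085)
print('blk yaw', f(t(402,211),t(426,131)), f(t(402,211),t(353,198))-90,
 f(t(415,235),t(445,118)),f(t(415,235),t(335,210))-90)
print('scene holes',[s(*p) for p in((455,318),(475,341),(410,347),(432,370))])
print('bed right sheet', onz('top',C1(603,72),.095),onz('top',C1(560,378),.095), 'housing',onz('top',C1(545,412),.117))
g=lambda u,v,z:onz('top',C3(u,v),z)
print('first top',g(238,243,.0816),tri(C3(238,243),C2(157,131)))
print('yaw',f(g(286,206,.073),g(218,181,.073))-90,f(g(258,305,.09),g(188,280,.09))-90,f(g(375,137,.113),g(240,88,.113))-90)
print('stop ctr',(g(375,137,.1135)+g(240,88,.1135))/2)
for n,a,b in(('can',(367,307),.1),('bush',(370,205),.06),('tin',(499,244),.075)):print(n,onz('top',a,b))
print('can spout base tri', onz('scene',C2(382,150),.0))
E
```

```text
door [0.4905 0.342  0.145 ] [0.4423 0.0751 0.145 ] 0.2712177305658845 79.75299565054016
blk [0.6293 0.1524 0.085 ] (array([0.63  , 0.1531, 0.0802]), np.float64(0.0006996797042518031))
blk yaw -17.403525996948026 -16.607631293493725 -15.153581107444412 -19.063524151959783
scene holes [array([0.602 , 0.1479, 0.085 ]), array([0.6126, 0.1763, 0.085 ]), array([0.6511, 0.1321, 0.085 ]), array([0.6599, 0.1617, 0.085 ])]
bed right sheet [0.6782 0.0242 0.095 ] [0.4981 0.054  0.095 ] housing [0.4771 0.0625 0.117 ]
first top [ 0.5771 -0.2363  0.0816] (array([ 0.5772, -0.2364,  0.077 ]), np.float64(0.0021142204498620825))
yaw -21.97659395906885 -21.412760332826167 -21.732023001001522
stop ctr [ 0.6252 -0.2612  0.1135]
can [ 0.4042 -0.0735  0.1   ]
bush [ 0.6617 -0.094   0.06  ]
tin [ 0.5509 -0.4137  0.075 ]
can spout base tri [ 0.4109 -0.0709  0.    ]
```

```bash
cat >> h.py <<'E'
H=np.array([.4905,.342]); PHI0=np.radians(-100.25)
def doorpt(phi,r,off,z):
    a=PHI0-phi; e=np.array([np.cos(a),np.sin(a)]); n=np.array([-e[1],e[0]])  # n: inner side
    return np.r_[H+r*e+off*n,z]
def tool(yaw,th,flip=1):  # approach tilted th from vertical, forward along yaw; jaws horizontal
    h=np.array([np.cos(yaw),np.sin(yaw),0]); z=np.sin(th)*h-np.cos(th)*np.array([0,0,1])
    y=flip*np.array([-h[1],h[0],0]); return np.c_[np.cross(y,z),y,z]
YB,YC=np.radians(-17.2),np.radians(-21.7)
B=np.array([.6293,.1526,.065])
hc=np.array([np.cos(YC),np.sin(YC),0]); Z=np.array([0,0,1.])
XC=np.cos(.35)*hc-np.sin(.35)*Z; NC=np.sin(.35)*hc+np.cos(.35)*Z
P=np.array([.5771,-.2363,.0816])+.02*NC
E
python3 - <<'E'
from h import *
np.set_printoptions(precision=2,suppress=True)
for f in(1,-1):
    D=quat(tool(np.radians(-10.25),0,f))
    for n,p in(('push',doorpt(0,.255,-.06,.115)),('ins',doorpt(.2,.2,.03,.22)),('sw1',doorpt(.9,.2,.016,.11)),('sw2',doorpt(1.65,.2,.014,.11))):
        print(f,n,p,kinematics.ik(p,D))
    for th in(50,55,60,65):
        t=np.radians(th); m=tool(YB,t,f); m2=tool(YC,t-.35,f)
        print(f,th,kinematics.ik(B+.019*m[:,2],quat(m)),kinematics.ik(B-.15*m[:,2],quat(m)),'place',kinematics.ik(P+.019*m2[:,2],quat(m2)),kinematics.ik(P+.019*m2[:,2]+.1*Z,quat(m2)))
E
```

```text
1 push [0.39 0.1  0.12] [-0.61  0.22  0.26  2.25 -0.09  0.68  1.1 ]
1 ins [0.44 0.15 0.22] [-0.67  0.18  0.28  1.97 -0.06  1.    1.03]
1 sw1 [0.32 0.23 0.11] [-0.84  0.23  0.09  2.24 -0.03  0.67  0.67]
1 sw2 [0.29 0.38 0.11] [-1.02  0.35 -0.    2.06  0.    0.74  0.37]
1 50 [-1.01  0.73  0.45  2.29  2.18  0.53 -1.6 ] [-1.32  0.39  0.45  2.41  1.53  0.65 -1.06] place [ 0.4   0.45 -0.15  2.17  1.52  0.12 -0.02] [ 0.04  0.27  0.28  2.1  -0.14  0.25  1.61]
1 55 [-1.03  0.78  0.43  2.32  2.2   0.66 -1.69] [-1.4   0.48  0.46  2.46  1.65  0.71 -1.3 ] place [ 0.66  0.5  -0.5   2.22  2.04  0.32 -0.49] [ 0.5   0.28 -0.27  2.14  0.89  0.19  0.61]
1 60 [-1.07  0.85  0.43  2.34  2.2   0.77 -1.78] [-1.47  0.6   0.48  2.5   1.72  0.77 -1.51] place [ 0.93  0.63 -0.87  2.26  2.14  0.59 -0.5 ] [ 0.54  0.28 -0.33  2.21  1.8   0.17 -0.29]
1 65 [-1.12  0.93  0.46  2.35  2.19  0.86 -1.88] [-1.53  0.74  0.49  2.52  1.76  0.83 -1.69] place [ 0.58  0.53 -0.42  2.35  2.65  0.57 -1.11] [ 0.6   0.3  -0.4   2.28  2.35  0.29 -0.84]
-1 push [0.39 0.1  0.12] [-1.    0.26  0.74  2.27 -0.27  0.7  -1.81]
-1 ins [0.44 0
[... 202 characters left out ...]
  0.67 -0.16  2.25  1.96  0.85  1.89] [-1.67  0.53  0.96  2.43  1.59  0.36  2.02] place None [-0.46  0.38  0.97  2.14 -0.97  0.39 -0.72]
-1 55 [-0.32  0.79 -0.52  2.26  1.99  1.2   1.93] [-1.7   0.63  0.92  2.48  1.8   0.42  1.7 ] place [ 0.42  0.46 -0.19  2.24  2.39  0.21  2.25] [-0.21  0.28  0.58  2.2  -0.91  0.15 -0.77]
-1 60 [-0.49  0.81 -0.34  2.29  2.04  1.23  1.77] [-1.41  0.58  0.39  2.49  1.7   0.82  1.65] place [ 0.42  0.48 -0.2   2.3   2.68  0.36  1.96] [ 0.39  0.27 -0.16  2.22  1.92  0.13  2.71]
-1 65 [-0.51  0.87 -0.34  2.3   2.06  1.36  1.7 ] [-1.05  0.66 -0.16  2.48  1.66  1.23  1.59] place [ 0.38  0.5  -0.15  2.37  2.85  0.53  1.78] [ 0.38  0.28 -0.15  2.29  2.59  0.24  2.04]
```

```bash
python3 - <<'E'
from h import *
D=quat(tool(np.radians(-10.25),0,1))
env.close(20)
env.reach(doorpt(0,.255,-.06,.24),D)
env.line_to(doorpt(0,.255,-.06,.115),feed=.15)
print(env.get_state()['contact_force'],env.get_state()['finger_gap'])
print(env.line_to(doorpt(0,.255,.012,.115),feed=.025,stop_force=13))
s=env.get_state(); q=s['tool_pos']; a=PHI0; n=np.array([-np.sin(a),np.cos(a)])
print('stopped off',(q[:2]-H)@n,s['contact_force'],s['time'])
env.line_to(doorpt(0,.255,-.10,.115),feed=.25)
env.line_to(doorpt(0,.255,-.11,.25),feed=.25)
env.dwell(.3)
im=camera('top')[:,:,::-1]; print(env.get_state()['time'])
cv2.imwrite('pics/t2.png',cv2.resize(im[180:340,170:350],None,fx=4,fy=4,interpolation=cv2.INTER_CUBIC))
E
```

```text
[ 0.20476719  0.2171439  -0.54148879] 0.0006789989902282926
True
stopped off -0.005311474478155567 [-5.32817225  1.56677739  3.62112342] 6.4083
7.9833
```

View pics/t2.png

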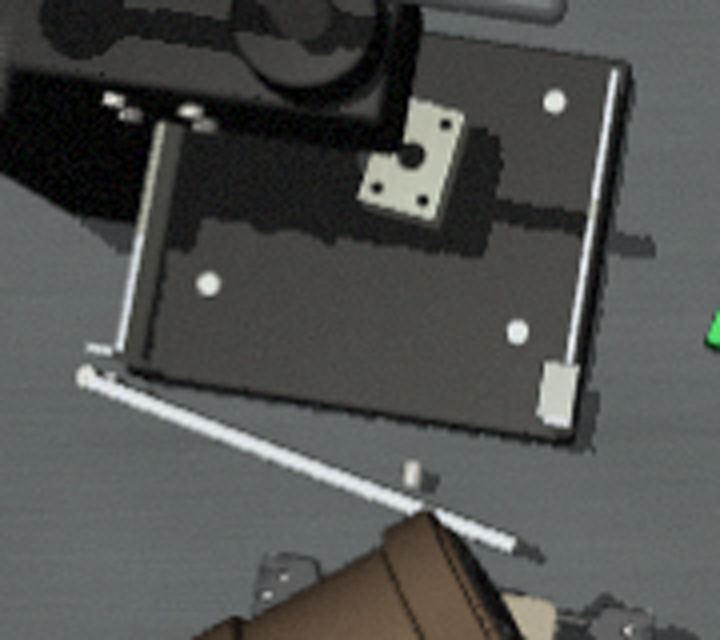

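The door has popped ajar: its free end is at crop (515,545), hinge at (85,375), which gives about 0.22 rad. A small stud shows behind the panel at crop (412,473), r≈0.2, so I'll hook the panel at r = 0.15.

```bash
python3 - <<'E'
from h import *
r=.15
env.reach(doorpt(.22,r,.035,.25),quat(tool(np.radians(-10.25),0,1)))
env.line_to(doorpt(.22,r,.035,.11),feed=.15)
print(env.get_state()['contact_force'])
for phi in np.arange(.3,1.66,.15):
    off=.014+.008*np.sin(min(phi,1.57))
    env.line_to(doorpt(phi,r,off,.11),feed=.15)
print(env.get_state()['contact_force'])
env.line_to(doorpt(1.65,r,.05,.11),feed=.1)
env.line_to(doorpt(1.65,r,.05,.30),feed=.25)
env.open_gripper()
m=tool(YB,np.radians(60))
for d in (.2,.16): print(d,kinematics.ik(B-d*m[:,2]+.05*Z,quat(m)))
im=camera('top')[:,:,::-1]; print(env.get_state()['time'])
cv2.imwrite('pics/t3.png',cv2.resize(im[140:380,130:400],None,fx=2.5,fy=2.5,interpolation=cv2.INTER_CUBIC))
E
```

```text
[-0.30079548  0.37482632 -0.73808855]
[-0.51853701  0.08756156  0.07127674]
0.2 [-1.31299023  0.32959123  0.08490674  2.45260337  1.3919275   1.0454584
 -1.15239226]
0.16 [-1.28140297  0.39391568  0.17626471  2.45586364  1.52514923  0.96364486
 -1.22313039]
15.5917
```

View pics/t3.png

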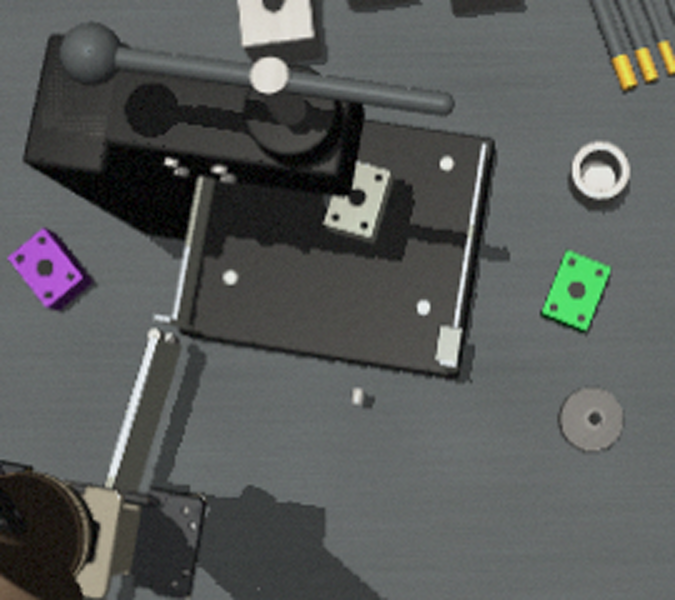

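The door is open about 1.7 rad: hinge at (155,335), panel running down to (108,485). The stud at (357,396) is the plunger and has stayed in place. Nothing else has moved. Now the grasp.

```bash
cat >> h.py <<'E'
TH=np.radians(60); UP=.004
MB=tool(YB,TH); G=B+UP*Z
E
python3 - <<'E'
from h import *
z=MB[:,2]; q=quat(MB)
env.reach(G-.20*z+.05*Z,q)
env.line_to(G-.13*z,feed=.15)
f0=env.get_state()['contact_force']; print(f0,env.get_state()['tool_pos'])
print(env.line_to(G+.019*z,feed=.08,stop_force=8))
s=env.get_state();print(s['tool_pos'],G+.019*z,s['contact_force'],s['time'])
for n in('scene','top'):
    im=camera(n)[:,:,::-1]
    im=im[200:400,230:450] if n=='scene' else im[170:330,180:360]
    cv2.imwrite(f'pics/g_{n}.png',cv2.resize(im,(600,int(600*im.shape[0]/im.shape[1])),interpolation=cv2.INTER_CUBIC))
E
```

```text
[-0.56909042 -0.91277249  0.46420115] [0.52167547 0.18595825 0.1343448 ]
False
[0.64484569 0.14802746 0.05964663] [0.64501861 0.14773428 0.0595    ] [ 0.31569098  0.28258328 -0.11012645] 19.9333
```

View pics/g_scene.png

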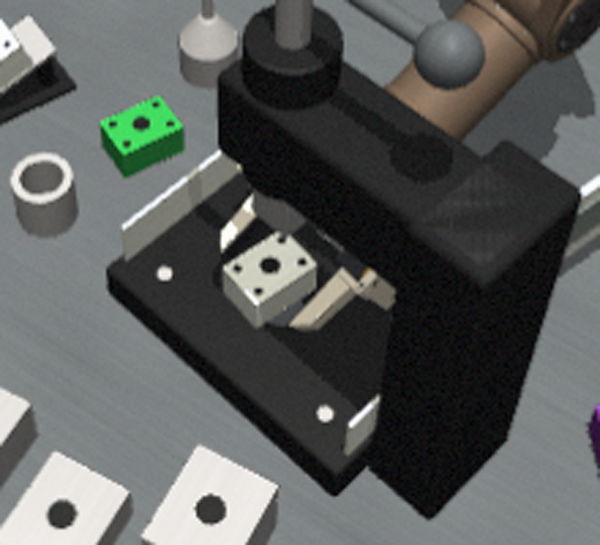

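The fingers straddle the block at crop (270,280), clear of the ram and bed. I'll close, lift and carry it to above the rest.

```bash
cat >> h.py <<'E'
MC=tool(YC,TH-.35)
def pl(dx,dn,dy=0,dz=0): # TCP for block centre offset from P along slope axes
    return P+UP*NC+.019*MC[:,2]+dx*XC+dn*NC+dy*np.cross(NC,XC)+dz*Z
E
python3 - <<'E'
from h import *
z=MB[:,2]; q=quat(MB)
env.close(35); s=env.get_state(); print('gap',s['finger_gap'],s['contact_force'])
env.line_to(G+.019*z+.012*Z,feed=.06); s=env.get_state(); print(s['finger_gap'],s['contact_force'])
env.line_to(G-.12*z+.03*Z,feed=.15)
env.line_to(G-.16*z+.12*Z,feed=.2)
print(env.get_state()['contact_force'],env.get_state()['finger_gap'])
env.reach(pl(-.012,.03,0,.2),quat(MC))
env.line_to(pl(-.012,.03,0,.03),feed=.15)
s=env.get_state(); print(s['tool_pos']-pl(-.012,.03,0,.03),s['time'],s['joints'],s['finger_gap'])
for n in('scene','top'):
    im=camera(n)[:,:,::-1]
    im=im[150:290,150:310] if n=='scene' else im[170:310,360:520]
    cv2.imwrite(f'pics/p_{n}.png',cv2.resize(im,None,fx=4,fy=4,interpolation=cv2.INTER_CUBIC))
E
```

```text
gap 0.04968700573743325 [-0.22643934 -0.94040685  1.05050986]
0.049893803390743556 [ 0.13110658  0.21701164 -3.57684165]
[-0.07580992 -0.81652994 -4.58658498] 0.04969482461075883
[7.26314649e-05 3.30418424e-06 1.63015036e-04] 28.65 [ 0.62827706  0.36323934 -0.44705324  2.23788809  2.09154991  0.26385042
 -0.56763271] 0.04975365395788744
```

View pics/p_scene.png

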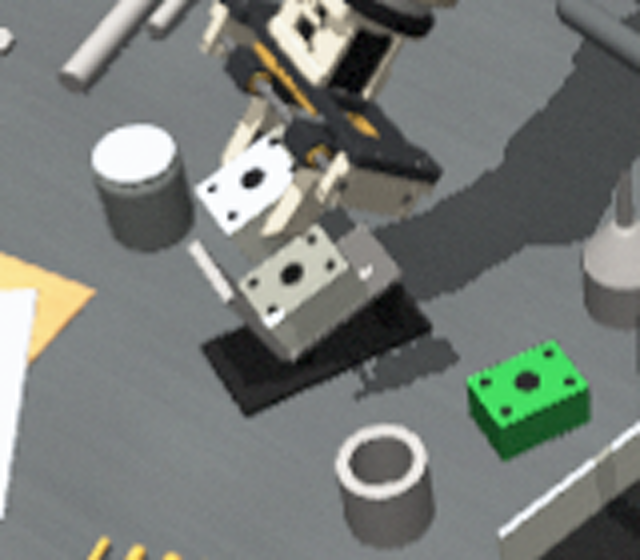

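The held block (hole at (253,178)) hangs above the lower one (hole at (292,273)), and they look parallel. I'll use the held block's known pose to check the lower block's lateral position in this view.

```bash
python3 - <<'E'
from h import *
S=lambda u,v:(150+(u+.5)/4-.5,150+(v+.5)/4-.5)
YA=np.cross(NC,XC)
def plane(uv,Q):
    o,d=ray('scene',uv); return o+d*((Q-o)@NC)/(d@NC)
H0=P-.012*XC+.05*NC+.03*Z; L0=P-.02*NC
for n,u,Q in(('held',S(253,178),H0),('low',S(292,273),L0)):
    e=plane(u,Q)-Q; print(n,'dx',e@XC,'dy',e@YA)
E
```

```text
held dx 0.0010751807805599294 dy 0.004197242870824972
low dx 0.0006621317644068989 dy 0.0032994409238547417
```

The two agree within 1 mm. Next: lower to contact, slide to the backstop, release.

```bash
python3 - <<'E'
from h import *
p0=lambda: env.get_state()['tool_pos']-pl(0,0)
env.line_to(pl(-.012,.012),feed=.1); env.dwell(.2)
print('down',env.line_to(pl(-.012,-.008),feed=.02,stop_force=5)); d=p0(); n0=d@NC
print('n',n0,'x',d@XC,env.get_state()['contact_force'])
print('lift',env.line_to(pl(-.012,n0+.0005),feed=.02)); env.dwell(.2)
print('slide',env.line_to(pl(.010,n0+.0005),feed=.02,stop_force=7)); d=p0()
print('n',d@NC,'x',d@XC,env.get_state()['contact_force'],env.get_state()['finger_gap'])
env.open_gripper(); env.dwell(.3)
s=env.get_state();print(s['finger_gap'],s['contact_force'],s['time'])
t=s['tool_pos']; env.line_to(t-.12*MC[:,2],feed=.12)
env.line_to(t-.15*MC[:,2]+.1*Z,feed=.2); env.dwell(.2)
print(env.get_state()['contact_force'],env.get_state()['time'])
a=camera('scene')[150:290,150:310,::-1];b=camera('top')[190:330,360:520,::-1]
cv2.imwrite('pics/f.png',cv2.resize(np.hstack([a,b]),None,fx=2.5,fy=2.5,interpolation=cv2.INTER_CUBIC))
E
```

```text
down True
n 0.0011812494516913654 x -0.011801055447105071 [ 0.39088154 -0.77686755  3.0697853 ]
lift False
slide True
n 0.001140621302151282 x 0.0003740379863304085 [-0.08665726  1.17429981  1.11601338] 0.049998649033912816
0.09182884903259111 [ 0.17367365 -0.28362636 -0.2803478 ] 32.4667
[1.95974878e-04 9.68732923e-01 7.21143849e-01] 36.4583
```

View pics/f.png

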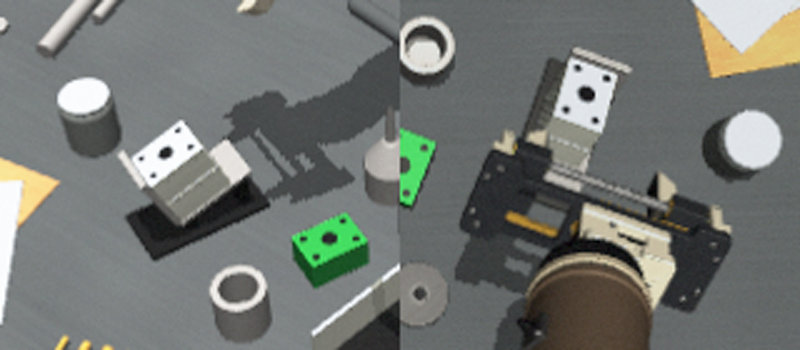

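The block is stacked flat, with its hole at (166,153) in the left half and (587,93) in the right half, up against the backstop. One last numeric check and a look at the door.

```bash
python3 - <<'E'
from h import *
YA=np.cross(NC,XC); Q=P+.02*NC
for n,uv in(('scene',(150+166/2.5,150+153/2.5)),('top',(360+187/2.5,190+93/2.5))):
    o,d=ray(n,uv); e=o+d*((Q-o)@NC)/(d@NC)-Q; print(n,e@XC,e@YA)
im=camera('top')[:,:,::-1]; cv2.imwrite('pics/d.png',cv2.resize(im[130:400,110:510],None,fx=1.9,fy=1.9))
E
```

```text
scene 0.0011498300323818204 0.006006253867165045
top 0.0013352500943240489 -0.0014128441682121234
```

View pics/d.png

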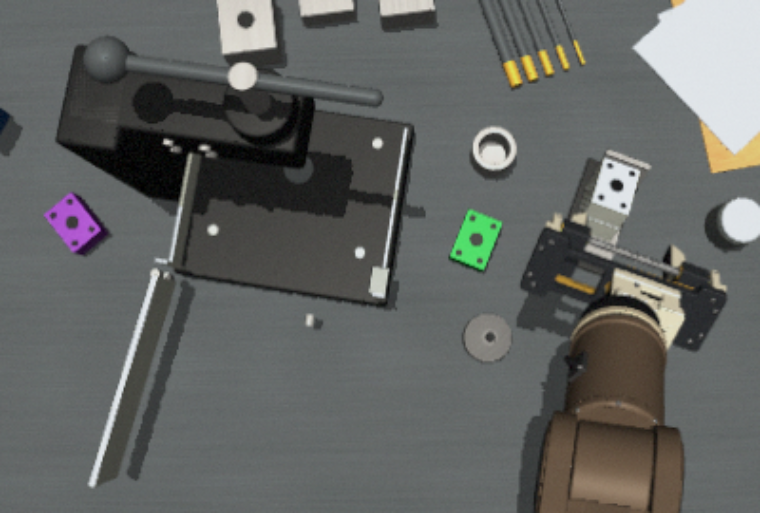

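The door is wide open, with its panel running from (157,272) to (93,485). The bed is empty, the bystanders are where they were, and the stack is within about 1 to 3 mm of the lower block and backstop. Handing in.

```bash
python3 -c "
from rig import env
print(env.get_state()['time'],env.close_job())"
```

```text
the job is handed in; nothing more can be done
36.6083 None
```

The job is done and handed in at 36.6 s of the 54 s allowed; the interface gives no verdict.

- **Door:** I pushed the free end in until it met 13 N and it popped to about 0.22 rad. I then hooked the panel from above and swung it to about 1.7 rad, and the last picture still shows it wide open.
- **Block:** I gripped it from the front at 60° tilt with 35 N. I lowered it onto the lower block until contact, slid it until it met resistance, and let go.
- **Last checks:** The slide stopped within 0.4 mm of where I expected the backstop. Both cameras put the block about 1 mm along the slope from its target.
- **Disagreement:** The two cameras differ sideways, with the scene view reading +6.0 mm and the top view -1.4 mm. The scene view had already read +3 to +4 mm for both blocks before placing, so I put the true offset at about 1 to 3 mm, against a limit of 12 mm.
- **Surroundings:** The last force reading was about 1 N, in free air. The oil can, bushing and tin look unmoved in the last top picture. I judged both blocks flat and the lower one in place by eye, not by measurement.

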